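Scan two grain samples

TASK

Take the bar-code scanner from its dock and read the label on the yellow-lidded canister, then the one on the blue-lidded canister: each time point the scanner squarely at the middle of the label from about 10 cm away, its wide window in line with the label's long side, and keep it still for over a second. Then stand the scanner back fully home in its dock and let go; don't knock the canisters or disturb the other things on the bench.

Things in the scene. Friction and masses are not known exactly. Their poses are not given: they have to be found in the camera images.
- scanner: In-line bar-code scanner, 150 mm long, 0.2 kg, loose. Origin: centre of its red window on the underside of the black head; z runs from the window up along the body, and the beam leaves along -z, spread into a line along y. Head 36 (x) by 66 (y) mm, z = 0 to 44 mm; cream straight handle 30 (x) by 26 (y) mm, z = 44 to 150 mm, to be gripped across y about 112 mm from the window.
- scanner_top (a point): Centre of the handle's free end, 150 mm from the window along the scanner's z.
- seat: Pocket of the grey fixed scanner dock, z leaning 28 degrees from vertical. Origin: centre of the pocket's floor, 50 mm over the bench; z points out of the pocket. Home, the scanner's frame matches this one within 4 mm (or half a turn about z). Pocket 74 mm wide (y), side walls 40 mm high; plate it leans on (face at x = -18.5 mm) 50 mm high; lip (face at x = 22.5 mm) 17 mm high.
- seat_top (a point): Where the end of the handle is when the scanner is home: 150 mm from the seat's origin along its z.
- label_yellow: Bar-code label on the yellow lid (88 mm across) of a grain canister 75 mm tall, leaning 24 to 45 degrees in a fixed cradle. Origin: centre of the label; z points straight out of it, y along its long side (62 mm), x along the short one (38 mm). Level pivot 38 mm behind the label, 65 mm over the bench, between cheeks 134 mm over all, 80 mm high; cradle base 120 x 124 mm.
- label_blue: Bar-code label on the blue lid (88 mm across) of a grain canister 75 mm tall, leaning 24 to 45 degrees in a fixed cradle. Origin: centre of the label; z points straight out of it, y along its long side (62 mm), x along the short one (38 mm). Level pivot 38 mm behind the label, 65 mm over the bench, between cheeks 134 mm over all, 80 mm high; cradle base 120 x 124 mm.
- label_red: Bar-code label on the red lid (88 mm across) of a grain canister 75 mm tall, leaning 24 to 45 degrees in a fixed cradle. Origin: centre of the label; z points straight out of it, y along its long side (62 mm), x along the short one (38 mm). Level pivot 38 mm behind the label, 65 mm over the bench, between cheeks 134 mm over all, 80 mm high; cradle base 120 x 124 mm.
- amber_bottle: Bystander, loose: amber glass bottle, radius 30, 200 high (mm). Origin: centre of its underside, z up.
- blue_cup: Bystander, loose: open dark-blue measuring cup, rim radius 34, 150 high (mm). Origin: centre of its underside, z up.
- jar: Bystander, loose: grain-coloured jar with a yellow cap, radius 32, 130 high (carries no label) (mm). Origin: centre of its underside, z up.
- weight: Bystander, loose: brass calibration weight, radius 28, 78 high (mm). Origin: centre of its underside, z up.
- tray: Bystander, loose: open steel tray 90 x 120 x 30 high (mm). Origin: centre of its underside, z up.
- white_bottle: Bystander, loose: white plastic bottle with blue cap, radius 30, 150 high (mm). Origin: centre of its underside, z up.
- sample_box: Bystander, loose: cardboard box 60 x 100 x 70 high (mm). Origin: centre of its underside, z up.
Mind the look-alikes: they are no part of the job. What is meant by the scanner is not orange or turquoise, and is the larger of those in its own colour.

How it is judged:
By the outcome, as a careful person would: the job done as asked, in the order asked, and still so for the second after the job is handed in, with the robot touching nothing.
It also fails if it takes over 58 s, if anything falls off the work surface, if the arm or the gripper's body presses on something with over 40 N, if the wrist force passes 120 N, or if a joint passes its speed limit or range.

ROBOT

A 6-joint arm with a two-finger parallel gripper is mounted at the origin on the work surface. World frame = base frame: x ahead of the robot, y to its left, z up, the work surface at z = 0. Lengths are in m, angles in rad, forces in N, time in s.
With the tool pointing down it reaches from about 0.425 to 0.95 m from the base axis. Payload 3.5 kg.
Tool frame: the origin (TCP) lies between the finger pads; the fingertips stand 25 mm ahead of it and the grasp point (between the pads) lies 6 mm ahead of it (ctrl.finger_overhang is the distance from the TCP to the fingertips, in m); x points along the fingers, y is the direction in which the jaws open and shut, and the axes are right-handed (so a half turn about x gives the same grasp; the last joint's range is limited). The gripper opens to 85 mm and grips with 20 to 120 N. Pads are 22 mm wide; open, the fingers measure 114 mm over their backs; the gripper's body (76 mm by 85 mm) begins 54 mm behind the grasp point. The pads swing forward as they close: fully open they stand 13 mm farther back than shut.
Start: joints at [1.015, 0.286, 1.577, -0, 1.279, -0.15], TCP at [0.266, 0.62, 0.23] pointing down, gripper open.
Joint ranges: [-2.77, 2.77], [-0.9, 2.22], [0.21, 2.48], [-1.53, 4.67], [0.24, 2.81], [-2.84, 2.84]. Speed limits (rad/s): [2.79, 2.79, 3.14, 3.14, 3.14, 3.14].

INTERFACE

Orientations are given as a unit quaternion [x, y, z, w].
In Python, from plant import ctrl gives the robot as it stands.
- The arm moves only by the tool play_rows, never from a script. Its argument "targets" is a list of rows, each an object with "delta_pos": the shift along the world's x, y, z normalised to -1 to 1, where 1 is 1000 mm, a list of three; "delta_rot": the turn, a rotation vector about the world's x, y, z normalised to -1 to 1, where 1 is pi rad, a list of three; "claw": the finger opening in mm, from 0 to 85.4. In form: [{"delta_pos": [tx, ty, tz], "delta_rot": [wx, wy, wz], "claw": claw}, ...]. A call has 1 to 20 rows; each row is the pose to reach, as a shift and turn from the pose measured when the call began, turning the shorter way round; what a row does not reach only later rows make up. A row lasts 1/12 s, in which the tool goes at most 41.7 mm and 7.16 degrees, less where a joint would pass 70% of its speed; a pose out of reach is approached as far as the arm can. A call with a number of a shift or a turn outside -1 to 1 is refused whole. A call with a gripper value outside its range is refused whole. The fingers move at their own pace and stop on an object; "newtons" is the grip in N (left out, the last holds). Time passes only in rows, so rows that repeat a pose let the fingers close. It gives the time, the measured TCP pose, the force and the opening at its end, in the units of the state.
- ctrl.get_state(): the state, without advancing time (a new reading comes with each control period).
- ctrl.read_camera(name): name is "side" or "top" or "wrist"; returns the picture (420x560x3 uint8, blue, green, red); there is no depth.
- ctrl.calibration(name): a dict with "fx", "fy", "cx", "cy" (pixels), "camera_from_world" (4x4, takes a point from world to camera coordinates). Camera axes: x right, y down, z forward; pixel columns grow to the right and rows downward; lengths in m; the calibration is good to about 2 mm. A picture is of the moment at which its call begins: read the wrist's pose just before it. calibration takes no time and is no camera call; for the wrist camera it gives the pose at the moment of the call.
- ctrl.sign_off(): hands the job in, once; it reports no verdict.
The state is a dict: "time": time; "qpos": joint angles; "dq": joint speeds; "joint_efforts": joint torques, N m; "eef_pos": TCP position; "tcp_rot": TCP orientation; "contact_force": force on the tool from outside, world axes, zero at the start; "wrist_torque": the same for the moment, N m; "opening": opening from 0.0 (shut) to 1.0 (fully open).
Only numpy, scipy, OpenCV 4.12 (cv2) and the standard library are available. Lean on these libraries where they do the work, as an engineer would, in place of code of your own. Each camera call takes 0.05 s, during which the arm holds its last target. There are 200 camera calls.

## Working session

There is one attempt and no reset: what is moved stays moved. The work goes in short steps, Python scripts to look and compute and a tool call to move; the robot and the scene stay as the last step left them, time stands still between calls to the robot, and variables do not carry over. Pictures are saved under pics/ and viewed, about 8 in all and at most 12, crops included, and the job is handed in when it is done.

Besides the shell and the picture viewer there is one more tool, called after "Emit:" by a JSON object that holds its "method" and its "body", one argument or row to a line. play_rows: Moves the arm, as the interface text tells. Its arguments: {"type":"object","properties":{"targets":{"type":"array"},"newtons":{"type":"number"}},"required":["targets"]}

```bash
mkdir -p pics; ls
python3 - <<'E'
from plant import ctrl
import cv2,numpy as np
for n in ("side","top"):
    im=ctrl.read_camera(n); cv2.imwrite(f"pics/{n}0.png",cv2.resize(im,(800,600),interpolation=cv2.INTER_CUBIC)); cv2.imwrite(f"pics/raw_{n}0.png",im)
    c=ctrl.calibration(n); M=np.array(c["camera_from_world"]); print(n,c["fx"],c["fy"],c["cx"],c["cy"]); print(M.round(4).tolist()); print((-M[:3,:3].T@M[:3,3]).round(3))
print(ctrl.get_state())
E
```

```text
pics
side 504.3098402635813 504.3098402635813 278.99023115104893 213.53432867461615
[[0.9297, -0.368, -0.0146, -0.4308], [-0.2136, -0.5066, -0.8353, 0.2362], [0.3, 0.7797, -0.5496, 1.3065], [0.0, 0.0, 0.0, 1.0]]
[ 0.059 -1.058  0.909]
top 398.5997578778263 398.5997578778263 270.2423369882913 208.28934834451584
[[0.0251, -0.9997, -0.0056, 0.0441], [-0.9813, -0.0236, -0.1912, 0.5127], [0.191, 0.0103, -0.9815, 1.1055], [0.0, 0.0, 0.0, 1.0]]
[0.291 0.045 1.183]
{'time': 0.1, 'qpos': array([ 1.01496512e+00,  2.87109719e-01,  1.57806154e+00, -7.14960234e-07,
        1.27857981e+00, -1.50029503e-01]), 'dq': array([ 0.00017628, -0.00084319, -0.00242276, -0.00020186, -0.00033084,
        0.0002013 ]), 'joint_efforts': array([ 1.17273466e-03, -4.07292938e+01, -2.93701547e+01, -1.93190685e-04,
        3.36241115e-03, -8.88818107e-06]), 'eef_pos': array([0.26612886, 0.61966549, 0.22894698]), 'tcp_rot': array([ 0.14177385,  0.69286445, -0.14320617,  0.69233736]), 'contact_force': array([ 0.26338011, -0.85039572, -0.67412885]), 'wrist_torque': array([-0.0371648 ,  0.0583532 , -0.03201445]), 'opening': 1.002875738347479}
```

View pics/side0.png

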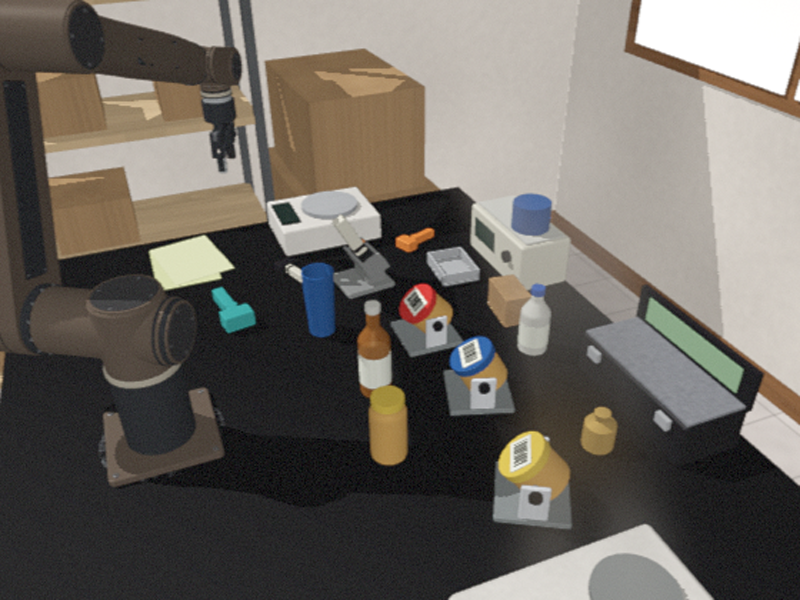

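View pics/top0.png

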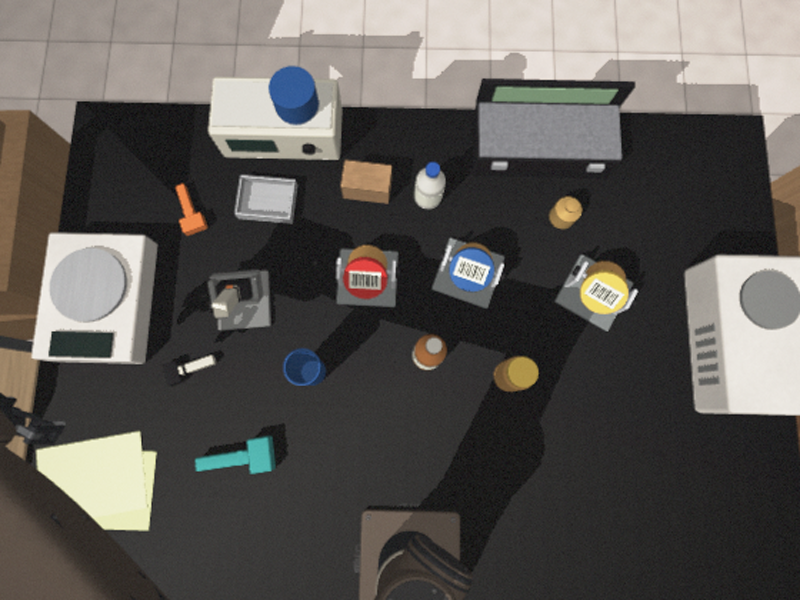

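Side view (800×600 scale): candidates for the scanner are the cream one in the grey dock (352,240), the small cream/black one lying at (295,272), turquoise (233,310) and orange (415,240). In the top view they are at (228,300), (195,365), (240,458) and (190,210). The dock one is cream and the larger, so it fits. Canisters run red, blue, yellow, left to right in the top view. I'm enlarging to confirm.

Run:
```python
import cv2,numpy as np
s=cv2.imread("pics/raw_side0.png");t=cv2.imread("pics/raw_top0.png")
def crop(im,x,y,w,h,W,H):
    c=cv2.resize(im[y:y+h,x:x+w],(W,H),interpolation=cv2.INTER_CUBIC); return c
# top row: side dock & top dock ; bottom: labels
a=crop(s,190,135,90,80,450,400);b=crop(t,115,180,90,80,350,311)
b=cv2.copyMakeBorder(b,0,89,0,0,cv2.BORDER_CONSTANT)
r=np.hstack([a,b])
row=[]
for im,x,y in((s,345,300),(s,310,232),(t,400,180),(t,305,165)):
    row.append(crop(im,x,y,50,50,200,200))
cv2.imwrite("pics/crop1.png",np.vstack([r,np.hstack(row)]))
```

```text
(no output)
```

View pics/crop1.png

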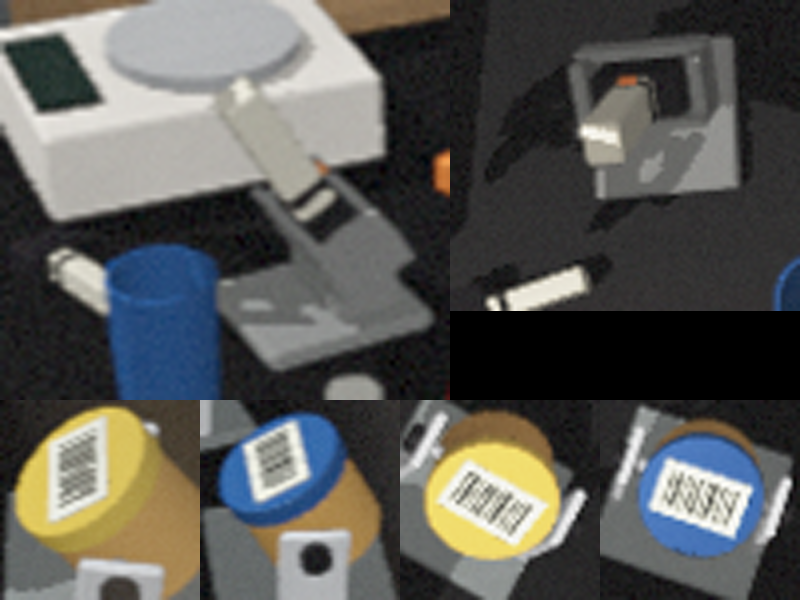

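The crop confirms it. The docked unit is the larger cream scanner, with its handle leaning toward the robot and its head in the grey pocket. The cream one lying at (80,275) in the crop is clearly smaller. Next I'll fit the label poses and a rough dock position.

```bash
cat > h.py <<'E'
import cv2,numpy as np
from scipy.optimize import least_squares
from scipy.spatial.transform import Rotation as R
from plant import ctrl
def cal(n):
    c=ctrl.calibration(n); return c["fx"],c["fy"],c["cx"],c["cy"],np.array(c["camera_from_world"])
def proj(c,P):
    q=np.atleast_2d(P)@c[4][:3,:3].T+c[4][:3,3]
    return np.c_[c[0]*q[:,0]/q[:,2]+c[2],c[1]*q[:,1]/q[:,2]+c[3]]
def ray(c,uv):
    M=c[4]; d=M[:3,:3].T@np.array([(uv[0]-c[2])/c[0],(uv[1]-c[3])/c[1],1]); return -M[:3,:3].T@M[:3,3],d
def atz(c,uv,z):
    o,d=ray(c,uv); return o+d*(z-o[2])/d[2]
def label_pose(p):  # pivot x,y, azimuth of z, lean, roll
    R0=R.from_euler('ZY',[p[2],p[3]]).as_matrix()@R.from_euler('z',p[4]).as_matrix()
    return np.array([p[0],p[1],.065])+.038*R0[:,2],R0
Q=np.array([[-19,-31,0],[19,-31,0],[19,31,0],[-19,31,0]])/1000
def quad(im,x,y,w,h,col,k=8):
    c=cv2.resize(im[y:y+h,x:x+w],None,fx=k,fy=k,interpolation=cv2.INTER_CUBIC)
    c=cv2.GaussianBlur(c,(0,0),3); hsv=cv2.cvtColor(c,cv2.COLOR_BGR2HSV)
    lo,hi=dict(yellow=((18,100,90),(34,255,255)),blue=((100,120,70),(125,255,255)),red=((0,0,0),(0,0,0)))[col]
    m=cv2.inRange(hsv,lo,hi)
    n,l,st,_=cv2.connectedComponentsWithStats(m); i=1+np.argmax(st[1:,4])
    m=(l==i).astype(np.uint8)
    hull=cv2.convexHull(cv2.findContours(m,0,1)[0][0]); f=np.zeros_like(m); cv2.fillConvexPoly(f,hull,1)
    f=cv2.erode(f,np.ones((9,9)))
    inn=f&(1-m); inn=cv2.morphologyEx(inn,cv2.MORPH_OPEN,np.ones((9,9)))
    cs=max(cv2.findContours(inn,0,1)[0],key=cv2.contourArea)
    q=cv2.approxPolyN(cs,4,ensure_convex=True).reshape(-1,2).astype(float)
    return (q+.5)/k-.5+[x,y], cv2.contourArea(cs)/k/k
def fit_label(obs,p0):  # obs list of (cal, quad)
    def match(p):
        o,Rm=label_pose(p); out=[]
        for c,q in obs:
            u=proj(c,o+Q@Rm.T)
            best=min(( (np.roll(q[::s],r,0)-u) for s in(1,-1) for r in range(4)),key=lambda e:(e**2).sum())
            out.append(best.ravel())
        return np.concatenate(out)
    best=None
    for a in (-.6,-.2,.2,.6):
        r=least_squares(match,np.array(p0)+[0,0,a,0,0],x_scale=[.01,.01,.1,.1,.1])
        if best is None or r.cost<best.cost: best=r
    return best.x,np.sqrt(2*best.cost/best.fun.size)
E
python3 - <<'E'
from h import *
s=cv2.imread("pics/raw_side0.png");t=cv2.imread("pics/raw_top0.png")
cs,ct=cal("side"),cal("top")
for col,a,b in (("yellow",(345,300),(400,180)),("blue",(310,232),(305,165))):
    qs,A=quad(s,*a,50,50,col);qt,B=quad(t,*b,50,50,col)
    print(col,qs.round(1).tolist(),qt.round(1).tolist(),A,B)
    c=atz(ct,qt.mean(0),.095)
    p,e=fit_label([(cs,qs),(ct,qt)],[c[0]+.02,c[1],np.pi,.6,0])
    o,Rm=label_pose(p); print(p.round(4),"deg",np.degrees(p[2:]).round(1),"rms px",e.round(2),"o",o.round(4),Rm.round(3).tolist())
# dock rough: pocket/ handle points
print(atz(ct,np.array([115+(640-450)/3.889,180+90/3.889]),.09),atz(ct,np.array([115+(605-450)/3.889,180+140/3.889]),.18))
print(atz(ct,[115+120/3.889,180+50/3.889],.0),atz(ct,[115+285/3.889,180+40/3.889],0),atz(ct,[115+288/3.889,180+185/3.889],0),atz(ct,[115+148/3.889,180+197/3.889],0))
for o in ["wrist"]:
    c=cal(o);M=c[4];T=ctrl.get_state();Rt=R.from_quat(T["tcp_rot"]).as_matrix()
    print("cam in tool",(Rt.T@(-M[:3,:3].T@M[:3,3]-T["eef_pos"])).round(3),(M[:3,:3]@Rt).round(3).tolist(),c[:4])
E
```

```text
yellow [[371.9, 323.8], [356.1, 331.8], [356.3, 310.1], [371.6, 302.4]] [[437.2, 205.4], [428.4, 216.8], [407.6, 205.1], [416.3, 193.6]] 323.8046875 330.5703125
[ 0.5436 -0.3766  2.6963  0.6577 -0.0648] deg [154.5  37.7  -3.7] rms px 0.75 o [ 0.5227 -0.3666  0.0951] [[-0.685, -0.476, -0.552], [0.399, -0.878, 0.263], [-0.61, -0.04, 0.791]]
blue [[338.1, 251.2], [322.7, 258.8], [319.6, 242.2], [333.9, 235.3]] [[343.9, 185.7], [338.2, 199.8], [315.6, 192.2], [320.6, 177.7]] 254.9375 352.7109375
[ 0.5789 -0.1105  3.0239  0.46   -0.1894] deg [173.3  26.4 -10.9] rms px 1.0 o [ 0.5621 -0.1085  0.0991] [[-0.852, -0.283, -0.441], [0.29, -0.955, 0.052], [-0.436, -0.084, 0.896]]
[0.51112166 0.35507439 0.09      ] [0.45888088 0.35003144 0.18      ]
[0.55995981 0.438086   0.        ] [0.5711042  0.30895016 0.        ] [0.45633917 0.29921898 0.        ] [0.44438934 0.40660208 0.        ]
cam in tool [-0.143  0.    -0.077] [[0.0, 1.0, -0.0], [-0.3, 0.0, 0.954], [0.954, 0.0, 0.3]] (302.5088495075463, 302.5088495075463, 276.8955749743108, 202.2427488549866)
```

```bash
cat >> h.py <<'E'
def seat_R(az,lean=np.radians(28)):  # z leans toward azimuth az; x horizontally opposite, (plate at -x)
    z=np.array([np.cos(az)*np.sin(lean),np.sin(az)*np.sin(lean),np.cos(lean)])
    y=np.cross(z,-np.array([np.cos(az),np.sin(az),0])); y/=np.linalg.norm(y)
    return np.c_[np.cross(y,z),y,z]
def tool_R(S,s):  # scanner axes -> tool axes, s=+-1
    return np.c_[-S[:,2],s*S[:,1],np.cross(-S[:,2],s*S[:,1])]
def move(tcp,Rt):
    T=ctrl.get_state(); R0=R.from_quat(T["tcp_rot"])
    rv=(R.from_matrix(Rt)*R0.inv()).as_rotvec()/np.pi
    d=np.array(tcp)-T["eef_pos"]
    print("dpos",d.round(4),"drot",rv.round(4),"deg",(np.linalg.norm(rv)*180).round(1),"t",T["time"],"rows",max(np.linalg.norm(d)/.0417,np.linalg.norm(rv)*180/7.16).round(1))
E
python3 - <<'E'
from h import *
S=seat_R(np.radians(185.5)); o=np.array([.533,.357,.05])
print(S.round(3).tolist(), R.from_quat(ctrl.get_state()["tcp_rot"]).as_matrix().round(2).tolist())
for s in(1,-1): move(o+.26*S[:,2],tool_R(S,s))
E
```

```text
[[0.879, -0.096, -0.467], [0.085, 0.995, -0.045], [0.469, 0.0, 0.883]] [[-0.0, 0.39, 0.92], [-0.0, 0.92, -0.39], [-1.0, -0.0, -0.0]]
dpos [ 0.1454 -0.2744  0.0506] drot [-0.0236 -0.1555  0.1567] deg 40.0 t 0.1 rows 7.5
dpos [ 0.1454 -0.2744  0.0506] drot [ 0.2079 -0.0334 -0.8186] deg 152.1 t 0.1 rows 21.2
```

Emit:
{"method": "play_rows", "body": {
  "targets": [
    {"delta_pos": [0.04, -0.06, 0.05], "delta_rot": [-0.006, -0.039, 0.039], "claw": 85},
    {"delta_pos": [0.145, -0.275, 0.05], "delta_rot": [-0.0236, -0.1555, 0.1567], "claw": 85},
    {"delta_pos": [0.145, -0.275, 0.05], "delta_rot": [-0.0236, -0.1555, 0.1567], "claw": 85},
    {"delta_pos": [0.145, -0.275, 0.05], "delta_rot": [-0.0236, -0.1555, 0.1567], "claw": 85},
    {"delta_pos": [0.145, -0.275, 0.05], "delta_rot": [-0.0236, -0.1555, 0.1567], "claw": 85},
    {"delta_pos": [0.145, -0.275, 0.05], "delta_rot": [-0.0236, -0.1555, 0.1567], "claw": 85},
    {"delta_pos": [0.145, -0.275, 0.05], "delta_rot": [-0.0236, -0.1555, 0.1567], "claw": 85},
    {"delta_pos": [0.145, -0.275, 0.05], "delta_rot": [-0.0236, -0.1555, 0.1567], "claw": 85},
    {"delta_pos": [0.145, -0.275, 0.05], "delta_rot": [-0.0236, -0.1555, 0.1567], "claw": 85},
    {"delta_pos": [0.145, -0.275, 0.05], "delta_rot": [-0.0236, -0.1555, 0.1567], "claw": 85}
  ]
}}

```text
time: 0.93
eef_pos: [0.4115, 0.3433, 0.2789]
tcp_rot: [-0.024, 0.514, 0.04, 0.856]
contact_force: [-0.0, -1.3, -0.0]
opening: 0.992
```

Run:
```python
from h import *
import pickle
c=cal("wrist"); im=ctrl.read_camera("wrist"); pickle.dump((c,im),open("w1.pkl","wb"))
T=ctrl.get_state(); print(T["eef_pos"],T["time"],np.abs(T["dq"]).max())
cv2.imwrite("pics/w1.png",cv2.resize(im,(800,600),interpolation=cv2.INTER_CUBIC))
```

```text
[0.41116485 0.34422062 0.2787655 ] 0.9833 0.03155605680179409
```

View pics/w1.png

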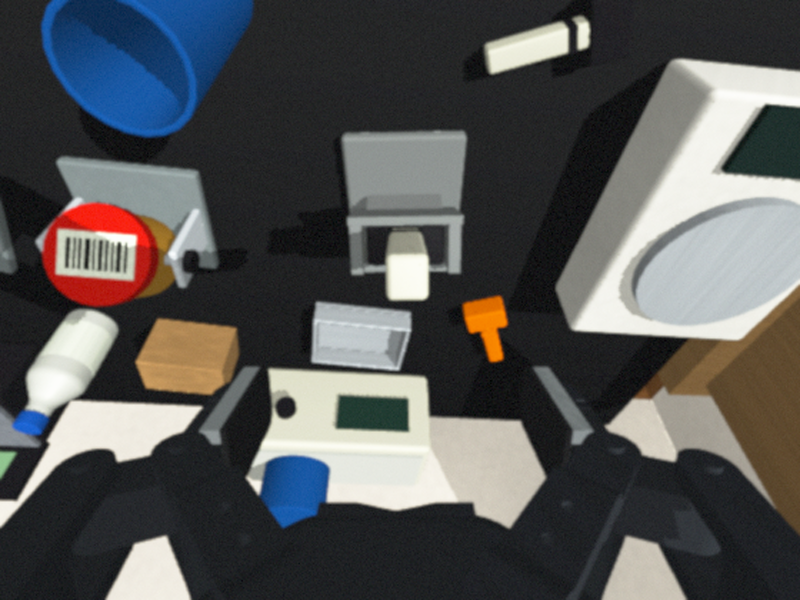

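The wrist picture (800 scale) shows the handle's free end at about (408,280) in the dock pocket (350–462, 215–272). The fingers straddle it laterally. I'm fitting the handle silhouette now.

```bash
cat >> h.py <<'E'
def box(z0,z1,hx=.015,hy=.013): return np.array([[x,y,z] for x in(-hx,hx) for y in(-hy,hy) for z in(z0,z1)])
HB=box(.044,.150)
def hmask(c,p,roi,k):
    S=seat_R(p[2]); u=proj(c,np.array([p[0],p[1],.05])+HB@S.T)
    h=cv2.convexHull(((u-roi[:2]+.5)*k-.5).astype(np.float32))
    m=np.zeros((roi[3]*k,roi[2]*k),np.uint8); cv2.fillConvexPoly(m,np.round(h*16).astype(np.int32),1,cv2.LINE_8,4); return m
E
python3 - <<'E'
from h import *
import pickle
from scipy.optimize import minimize
c,im=pickle.load(open("w1.pkl","rb"))
roi=(255,145,60,75);k=6
g=cv2.resize(im[145:220,255:315],None,fx=k,fy=k,interpolation=cv2.INTER_CUBIC).astype(int)
m=(g[...,1]>165)&(g[...,2]>g[...,0]+3)
m=m.astype(np.uint8); n,l,st,_=cv2.connectedComponentsWithStats(m); i=1+np.argmax(st[1:,4]); m=(l==i).astype(np.uint8); print(st[i]/k)
f=lambda p:np.count_nonzero(hmask(c,p,roi,k)!=m)/k/k
best=min((minimize(f,[.533+a,.357,np.radians(185.5+b)],method='Nelder-Mead',options=dict(initial_simplex=np.array([.533+a,.357,np.radians(185.5+b)])+np.vstack([np.zeros(3),np.diag([.006,.006,.08])]))) for a in(0,-.006) for b in(-4,0,4)),key=lambda r:r.fun)
p=best.x; print(p,np.degrees(p[2]),best.fun); np.save("seat.npy",p)
S=seat_R(p[2]);o=np.array([p[0],p[1],.05])
E8=HB; HE=box(0,.044,.018,.033)
def draw(im,c,r,k):
    d=cv2.resize(im[r[1]:r[1]+r[3],r[0]:r[0]+r[2]],None,fx=k,fy=k,interpolation=cv2.INTER_CUBIC)
    for B,col in((HB,(0,255,0)),(HE,(0,0,255))):
        u=((proj(c,o+B@S.T)-r[:2]+.5)*k-.5).round().astype(int)
        for a in range(8):
            for b in range(a):
                if bin(a^b).count('1')==1: cv2.line(d,tuple(map(int,u[a])),tuple(map(int,u[b])),col,1)
    return d
A=draw(im,c,(225,130,100,100),4);B=draw(cv2.imread("pics/raw_top0.png"),cal("top"),(130,180,80,80),5)[:400,:400]
C=draw(cv2.imread("pics/raw_side0.png"),cal("side"),(215,140,50,50),4)
C=cv2.copyMakeBorder(C,0,0,0,600,cv2.BORDER_CONSTANT)
cv2.imwrite("pics/ov1.png",np.vstack([np.hstack([A,B]),C]))
# refine nearer grasp: pregrasp & grasp
T=tool_R(S,1); move(o+.26*S[:,2],T); move(o+.118*S[:,2],T)
E
```

```text
[  15.33333333   20.16666667   30.5          44.83333333 5704.33333333]
[0.55455437 0.36357685 3.22420672] 184.73343748512656 415.5555555555556
dpos [0.0217 0.0093 0.0008] drot [-0.0001 -0.0001 -0.0038] deg 0.7 t 0.9833 rows 0.6
dpos [ 0.0882  0.0148 -0.1246] drot [-0.0001 -0.0001 -0.0038] deg 0.7 t 0.9833 rows 3.7
```

View pics/ov1.png

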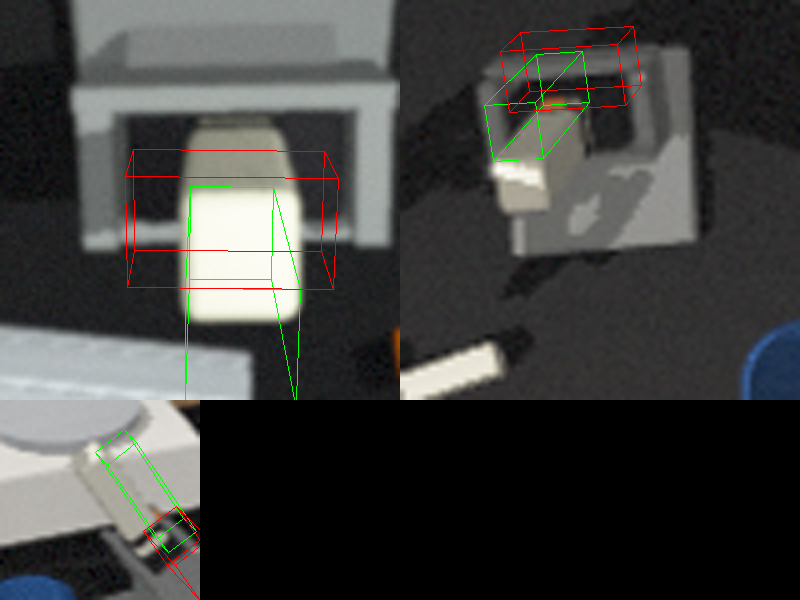

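The overlay shows that the threshold kept only the bright end face, so the fit is off by about 25 mm. I'm redoing it with the shaded side included.

Run:
```python
from h import *
import pickle
from scipy.optimize import minimize
c,im=pickle.load(open("w1.pkl","rb"))
k=6
def seg(im,roi,dif,mn):
    x,y,w,h=roi
    g=cv2.resize(im[y:y+h,x:x+w],None,fx=k,fy=k,interpolation=cv2.INTER_CUBIC); g=cv2.GaussianBlur(g,(0,0),5).astype(int)
    m=((g[...,2]-g[...,0]>dif)&(g[...,1]>mn)&(g[...,2]-g[...,1]<35)).astype(np.uint8)
    n,l,st,_=cv2.connectedComponentsWithStats(m); i=1+np.argmax(st[1:,4]); print(st[i,:4]/k, st[i,4]/k/k); return (l==i).astype(np.uint8)
rw=(255,145,60,75); rt=(140,190,50,40); top=cv2.imread("pics/raw_top0.png"); ct=cal("top")
mw=seg(im,rw,6,90); mt=seg(top,rt,8,90)
kp=np.array([[272,177.5],[297.5,177.5],[299.5,209.5],[271,209.5]])
F=np.array([[-15,-13,150],[-15,13,150],[15,13,150],[15,-13,150]])/1e3
def kf(p):
    S=seat_R(p[2]);o=np.array([p[0],p[1],.05])
    return np.r_[(proj(c,o+F@S.T)-kp).ravel(), proj(ct,o+.15*S[:,2])[0]-[154,217.2]]
r=least_squares(kf,[.533,.357,3.23],x_scale=[.01,.01,.1]); print("kp",r.x,np.degrees(r.x[2]),r.fun.round(1))
res={}
for nm,f in dict(wrist=lambda p:np.count_nonzero(hmask(c,p,rw,k)!=mw)/k/k, top=lambda p:np.count_nonzero(hmask(ct,p,rt,k)!=mt)/k/k,both=lambda p:np.count_nonzero(hmask(c,p,rw,k)!=mw)/k/k/2+np.count_nonzero(hmask(ct,p,rt,k)!=mt)/k/k).items():
    b=minimize(f,r.x,method='Nelder-Mead',options=dict(initial_simplex=r.x+np.vstack([np.zeros(3),np.diag([.006,.006,.08])])))
    print(nm,b.x,np.degrees(b.x[2]),b.fun); res[nm]=b.x
p=res["both"]; np.save("seat.npy",p)
o=np.array([p[0],p[1],.05]);S=seat_R(p[2]);HE=box(0,.044,.018,.033)
def draw(im,c,r,k):
    d=cv2.resize(im[r[1]:r[1]+r[3],r[0]:r[0]+r[2]],None,fx=k,fy=k,interpolation=cv2.INTER_CUBIC)
    for B,col in((HB,(0,255,0)),(HE,(0,0,255))):
        u=((proj(c,o+B@S.T)-r[:2]+.5)*k-.5).round().astype(int)
        for a in range(8):
            for b in range(a):
                if bin(a^b).count('1')==1: cv2.line(d,tuple(map(int,u[a])),tuple(map(int,u[b])),col,1)
    return d
A=draw(im,c,(235,130,80,100),4);B=draw(top,ct,(130,180,50,80),5)
C=draw(cv2.imread("pics/raw_side0.png"),cal("side"),(215,140,50,80),4); C=cv2.copyMakeBorder(C,0,80,0,0,cv2.BORDER_CONSTANT)
cv2.imwrite("pics/ov2.png",np.hstack([A,B,C]))
T=tool_R(S,1); move(o+.26*S[:,2],T); move(o+.118*S[:,2],T)
```

```text
[14.5 15.5 31.5 50.5] 1424.2222222222224
[ 8.16666667 11.16666667 18.33333333 21.83333333] 268.52777777777777
kp [0.52477833 0.36209984 3.25129916] 186.28571973833414 [-2.7 -0.5  2.8 -0.9  0.5  0.9 -0.9  1.2 -1.3  0.2]
wrist [0.52526279 0.36214209 3.2511912 ] 186.2795340515976 169.86111111111111
top [0.5229279  0.37137124 3.43814164] 196.9910051229864 43.27777777777778
both [0.52622462 0.36304139 3.26251066] 186.9280914441469 153.08333333333331
dpos [-0.0061  0.0041  0.0008] drot [-0.0001 -0.0001  0.0084] deg 1.5 t 0.9833 rows 0.2
dpos [ 0.0601  0.0121 -0.1246] drot [-0.0001 -0.0001  0.0084] deg 1.5 t 0.9833 rows 3.3
```

View pics/ov2.png

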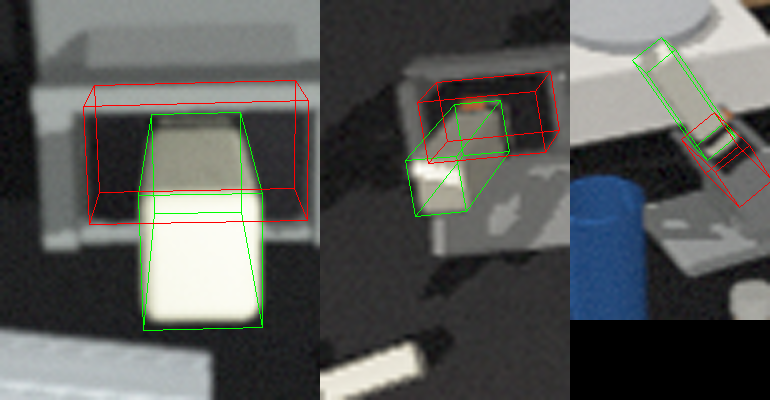

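The overlay fits in all three views. The dock bar is level in the wrist view, so the azimuth equals the tool's, 185.5°. I'll go in along the axis now.

Run:
```python
from h import *
p=np.array([.525,.3612,np.radians(185.5)]); np.save("seat.npy",p)
S=seat_R(p[2]);o=np.array([p[0],p[1],.05]);T=tool_R(S,1)
for d in(.25,.118): move(o+d*S[:,2],T)
```

```text
dpos [-0.003   0.0057 -0.008 ] drot [-0.0001 -0.0001  0.0004] deg 0.1 t 0.9833 rows 0.2
dpos [ 0.0587  0.0117 -0.1246] drot [-0.0001 -0.0001  0.0004] deg 0.1 t 0.9833 rows 3.3
```

Emit:
{"method": "play_rows", "body": {
  "targets": [
    {"delta_pos": [-0.003, 0.0057, -0.008], "delta_rot": [0, 0, 0], "claw": 85},
    {"delta_pos": [-0.003, 0.0057, -0.008], "delta_rot": [0, 0, 0], "claw": 85},
    {"delta_pos": [0.012, 0.007, -0.037], "delta_rot": [0, 0, 0], "claw": 85},
    {"delta_pos": [0.028, 0.009, -0.066], "delta_rot": [0, 0, 0], "claw": 85},
    {"delta_pos": [0.043, 0.01, -0.095], "delta_rot": [0, 0, 0], "claw": 85},
    {"delta_pos": [0.0587, 0.0117, -0.1246], "delta_rot": [0, 0, 0], "claw": 85},
    {"delta_pos": [0.0587, 0.0117, -0.1246], "delta_rot": [0, 0, 0], "claw": 85},
    {"delta_pos": [0.0587, 0.0117, -0.1246], "delta_rot": [0, 0, 0], "claw": 85}
  ]
}}

```text
time: 1.65
eef_pos: [0.4681, 0.3559, 0.1506]
tcp_rot: [-0.026, 0.517, 0.04, 0.855]
contact_force: [-0.2, 1.4, -0.0]
opening: 0.993
```

Run:
```python
from h import *
im=ctrl.read_camera("wrist");T=ctrl.get_state();print(T["eef_pos"],T["contact_force"],T["time"])
p=np.load("seat.npy");S=seat_R(p[2]);o=np.array([p[0],p[1],.05]);move(o+.118*S[:,2],tool_R(S,1))
cv2.imwrite("pics/w2.png",im)
```

```text
[0.4691012  0.35671629 0.15346739] [-0.32385096  0.36451997  0.19935663] 1.7
dpos [ 0.0008 -0.0008  0.0007] drot [ 0.0002 -0.0006 -0.    ] deg 0.1 t 1.7 rows 0.0
```

View pics/w2.png

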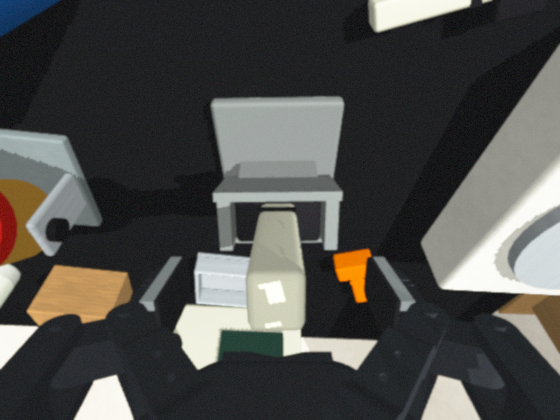

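The handle end (250–305, centre 277) sits midway between the fingers (160 and 395). Closing.

Emit:
{"method": "play_rows", "body": {
  "targets": [
    {"delta_pos": [0, 0, 0], "delta_rot": [0, 0, 0], "claw": 20},
    {"delta_pos": [0, 0, 0], "delta_rot": [0, 0, 0], "claw": 15},
    {"delta_pos": [0, 0, 0], "delta_rot": [0, 0, 0], "claw": 15},
    {"delta_pos": [0, 0, 0], "delta_rot": [0, 0, 0], "claw": 15},
    {"delta_pos": [0, 0, 0], "delta_rot": [0, 0, 0], "claw": 15},
    {"delta_pos": [0, 0, 0], "delta_rot": [0, 0, 0], "claw": 15},
    {"delta_pos": [0, 0, 0], "delta_rot": [0, 0, 0], "claw": 15},
    {"delta_pos": [0, 0, 0], "delta_rot": [0, 0, 0], "claw": 15},
    {"delta_pos": [0, 0, 0], "delta_rot": [0, 0, 0], "claw": 15},
    {"delta_pos": [0, 0, 0], "delta_rot": [0, 0, 0], "claw": 15}
  ],
  "newtons": 60
}}

```text
time: 2.53
eef_pos: [0.4695, 0.3569, 0.155]
tcp_rot: [-0.025, 0.515, 0.041, 0.856]
contact_force: [-4.5, -2.8, 6.2]
opening: 0.295
```

Run:
```python
from h import *
T=ctrl.get_state();print(T["eef_pos"],T["contact_force"],T["opening"]*85.4,T["time"])
Rt=R.from_quat(T["tcp_rot"]).as_matrix()
np.savez("grasp.npz",pos=T["eef_pos"],R=Rt)
print("axis shift for 130mm out",(-.13*Rt[:,0]).round(4))
# pullout then scan poses
for n,p in dict(yellow=[.5436,-.3766,2.6963,.6577,-.0648],blue=[.5789,-.1105,3.0239,.46,-.1894]).items():
    o,L=label_pose(p)
    for s in(1,-1):
        print(n,s,(o+.218*L[:,2]).round(3)); move(o+.218*L[:,2],tool_R(L,s))
```

```text
[0.46950802 0.35694312 0.15502967] [-4.47663301 -2.77740939  6.24608134] 25.16192230012029 2.5333
axis shift for 130mm out [-0.0607 -0.0058  0.1148]
yellow 1 [ 0.402 -0.309  0.268]
dpos [-0.0671 -0.6661  0.1126] drot [-0.4615  0.0791  0.6918] deg 150.4 t 2.5333 rows 21.0
yellow -1 [ 0.402 -0.309  0.268]
dpos [-0.0671 -0.6661  0.1126] drot [ 0.0018 -0.0559 -0.1893] deg 35.5 t 2.5333 rows 16.3
blue 1 [ 0.466 -0.097  0.294]
dpos [-0.0035 -0.4541  0.1394] drot [-0.4069  0.0057  0.7794] deg 158.3 t 2.5333 rows 22.1
blue -1 [ 0.466 -0.097  0.294]
dpos [-0.0035 -0.4541  0.1394] drot [ 0.0278  0.0087 -0.1217] deg 22.5 t 2.5333 rows 11.4
```

Emit:
{"method": "play_rows", "body": {
  "targets": [
    {"delta_pos": [-0.0117, -0.0011, 0.0221], "delta_rot": [0, 0, 0], "claw": 15},
    {"delta_pos": [-0.0233, -0.0022, 0.0442], "delta_rot": [0, 0, 0], "claw": 15},
    {"delta_pos": [-0.035, -0.0033, 0.0662], "delta_rot": [0, 0, 0], "claw": 15},
    {"delta_pos": [-0.047, -0.0045, 0.0883], "delta_rot": [0, 0, 0], "claw": 15},
    {"delta_pos": [-0.0607, -0.0058, 0.1148], "delta_rot": [0, 0, 0], "claw": 15},
    {"delta_pos": [-0.0607, -0.0058, 0.15], "delta_rot": [0, 0, 0], "claw": 15},
    {"delta_pos": [-0.0607, -0.0058, 0.19], "delta_rot": [0, 0, 0], "claw": 15},
    {"delta_pos": [-0.0607, -0.0058, 0.225], "delta_rot": [0, 0, 0], "claw": 15},
    {"delta_pos": [-0.0607, -0.0058, 0.225], "delta_rot": [0, 0, 0], "claw": 15}
  ]
}}

```text
time: 3.28
eef_pos: [0.4107, 0.3526, 0.3906]
tcp_rot: [-0.021, 0.509, 0.044, 0.86]
contact_force: [0.4, 0.2, 1.1]
opening: 0.294
```

Run:
```python
from h import *
T=ctrl.get_state();print(T["eef_pos"],T["contact_force"],T["opening"]*85.4,T["time"],T["qpos"].round(2))
ct=cal("top")
for n,uv,z in(("bottle",(430,345),.2),("cup",(303,362),.15),("jar",(523,372),.13)): print(n,atz(ct,np.array(uv)*.7,z).round(3))
for n,p in dict(yellow=[.5436,-.3766,2.6963,.6577,-.0648],blue=[.5789,-.1105,3.0239,.46,-.1894]).items():
    o,L=label_pose(p);W=tool_R(L,-1); v=o-W[:,0]*.318+W[:,2]*.05; v[2]=max(v[2],.36)
    print(n,"tool z",W[:,2].round(2),"view",v.round(3)); move(v,W)
im=ctrl.read_camera("wrist");cv2.imwrite("pics/w3.png",im)
s=ctrl.read_camera("side"); cv2.imwrite("pics/side3.png",cv2.resize(s[60:220,130:330],(800,640))[:600])
```

```text
[0.41072865 0.35259245 0.39061935] [0.43891937 0.18159201 1.08775836] 25.066025629371598 3.2833 [ 0.63 -0.31  1.94 -0.28  1.09 -0.96]
bottle [ 0.4   -0.023  0.2  ]
cup [0.369 0.203 0.15 ]
jar [ 0.363 -0.199  0.13 ]
yellow tool z [ 0.68 -0.4   0.61] view [ 0.381 -0.303  0.377]
dpos [-0.0293 -0.6554 -0.0134] drot [ 0.0002 -0.0508 -0.1896] deg 35.3 t 3.2833 rows 15.7
blue tool z [ 0.85 -0.29  0.44] view [ 0.465 -0.106  0.406]
dpos [ 0.0538 -0.459   0.0152] drot [ 0.0257  0.0135 -0.1216] deg 22.5 t 3.2833 rows 11.1
```

View pics/w3.png

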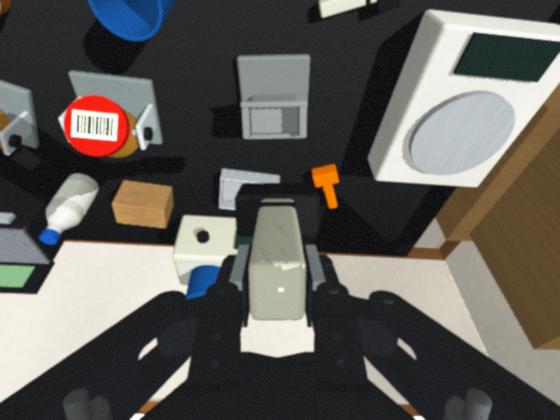

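The scanner is held straight (handle 250–305) and the dock is empty. I'm heading to a viewing pose near blue, then on to yellow.

Emit:
{"method": "play_rows", "body": {
  "targets": [
    {"delta_pos": [0.03, -0.03, 0.005], "delta_rot": [0.002, 0.001, -0.01], "claw": 15},
    {"delta_pos": [0.0538, -0.459, 0.0152], "delta_rot": [0.0257, 0.0135, -0.1216], "claw": 15},
    {"delta_pos": [0.0538, -0.459, 0.0152], "delta_rot": [0.0257, 0.0135, -0.1216], "claw": 15},
    {"delta_pos": [0.0538, -0.459, 0.0152], "delta_rot": [0.0257, 0.0135, -0.1216], "claw": 15},
    {"delta_pos": [0.0538, -0.459, 0.0152], "delta_rot": [0.0257, 0.0135, -0.1216], "claw": 15},
    {"delta_pos": [0.0538, -0.459, 0.0152], "delta_rot": [0.0257, 0.0135, -0.1216], "claw": 15},
    {"delta_pos": [0.0538, -0.459, 0.0152], "delta_rot": [0.0257, 0.0135, -0.1216], "claw": 15},
    {"delta_pos": [0.0538, -0.459, 0.0152], "delta_rot": [0.0257, 0.0135, -0.1216], "claw": 15},
    {"delta_pos": [0.0538, -0.459, 0.0152], "delta_rot": [0.0257, 0.0135, -0.1216], "claw": 15},
    {"delta_pos": [0.0538, -0.459, 0.0152], "delta_rot": [0.0257, 0.0135, -0.1216], "claw": 15},
    {"delta_pos": [0.0538, -0.459, 0.0152], "delta_rot": [0.0257, 0.0135, -0.1216], "claw": 15},
    {"delta_pos": [0.0538, -0.459, 0.0152], "delta_rot": [0.0257, 0.0135, -0.1216], "claw": 15},
    {"delta_pos": [0.0538, -0.459, 0.0152], "delta_rot": [0.0257, 0.0135, -0.1216], "claw": 15},
    {"delta_pos": [0.0538, -0.459, 0.0152], "delta_rot": [0.0257, 0.0135, -0.1216], "claw": 15},
    {"delta_pos": [0.0538, -0.459, 0.0152], "delta_rot": [0.0257, 0.0135, -0.1216], "claw": 15}
  ]
}}

```text
time: 4.63
eef_pos: [0.4623, -0.1068, 0.3949]
tcp_rot: [0.11, 0.526, -0.1, 0.837]
contact_force: [-0.3, 0.3, -1.6]
opening: 0.293
```

Run:
```python
from h import *
import pickle
c=cal("wrist"); im=ctrl.read_camera("wrist"); pickle.dump((c,im),open("wb.pkl","wb"))
T=ctrl.get_state();print(T["eef_pos"],T["contact_force"],T["opening"]*85.4,T["time"],np.abs(T["dq"]).max().round(3))
s=cv2.imread("pics/raw_side0.png");t=cv2.imread("pics/raw_top0.png");cs,ct=cal("side"),cal("top")
P=dict(yellow=[.5436,-.3766,2.6963,.6577,-.0648],blue=[.5789,-.1105,3.0239,.46,-.1894])
o,_=label_pose(P["blue"]); print("exp px",proj(c,o)); oy,_=label_pose(P["yellow"]); print(proj(c,oy))
cv2.imwrite("pics/w4.png",im)
u=proj(c,o)[0].astype(int)
try:
    q,A=quad(im,max(u[0]-50,0),max(u[1]-50,0),100,100,"blue"); print(q.round(1).tolist(),A)
    qs,_=quad(s,310,232,50,50,"blue");qt,_=quad(t,305,165,50,50,"blue")
    for ob in([(c,q)],[(c,q),(ct,qt),(cs,qs)]):
        p,e=fit_label(ob,[.5789,-.1105,3.0239,.46,0]); print(p.round(4),np.degrees(p[2:]).round(1),e,label_pose(p)[0].round(4))
except Exception as e: print(e)
```

```text
[ 0.46244413 -0.10637232  0.39555198] [-0.66025655  1.21119539 -2.03041062] 24.73264296355012 4.6833 0.016
exp px [[279.08344091 134.7979145 ]]
[[107.41552449 161.30439933]]
[[301.7, 147.8], [257.8, 148.4], [257.2, 119.4], [302.2, 118.9]] 1260.8203125
[ 0.5762 -0.1093  3.0065  0.4317 -0.162 ] [172.3  24.7  -9.3] 1.090495231117291 [ 0.5605 -0.1071  0.0995]
[ 0.5787 -0.1098  3.0155  0.4749 -0.174 ] [172.8  27.2 -10. ] 1.0823275379878776 [ 0.5614 -0.1076  0.0988]
```

View pics/w4.png

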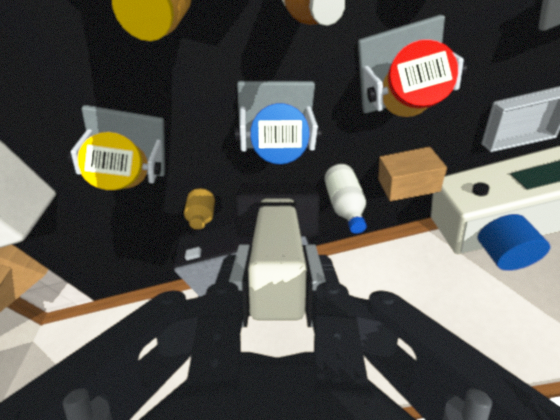

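Blue's label (280,133) is square to the image and yellow (108,160) is also in view. The detected quads come out a few pixels too large, so I'll add a per-view margin to the fit.

```bash
cat >> h.py <<'E'
def fit2(obs,p0):
    def f(v):
        p=v[:5]; o,Rm=label_pose(p); out=[]
        for (c,q),m in zip(obs,v[5:]):
            u=proj(c,o+(Q+np.sign(Q)*m*.001)@Rm.T)
            out.append(min(((np.roll(q[::s],r,0)-u) for s in(1,-1) for r in range(4)),key=lambda e:(e**2).sum()).ravel())
        return np.concatenate(out)
    r=min((least_squares(f,np.r_[np.array(p0)+[0,0,a,0,-a],np.ones(len(obs))],x_scale=np.r_[.01,.01,.1,.1,.1,np.ones(len(obs))]) for a in(-.3,0,.3)),key=lambda r:r.cost)
    return r.x,np.sqrt(2*r.cost/r.fun.size)
P0=dict(yellow=[.5436,-.3766,2.6963,.6577,-.0648],blue=[.5789,-.1105,3.0239,.46,-.1894])
ROI=dict(yellow=((345,300),(400,180)),blue=((310,232),(305,165)))
def base_obs(n):
    s=cv2.imread("pics/raw_side0.png");t=cv2.imread("pics/raw_top0.png")
    return [(cal("side"),quad(s,*ROI[n][0],50,50,n)[0]),(cal("top"),quad(t,*ROI[n][1],50,50,n)[0])]
def wrist_obs(n,c,im,w=40):
    u=proj(c,label_pose(P0[n])[0])[0].astype(int); x,y=max(u[0]-w,0),max(u[1]-w,0)
    return c,quad(im,x,y,2*w,2*w,n)[0]
E
python3 - <<'E'
from h import *
import pickle
c,im=pickle.load(open("wb.pkl","rb"))
for n in P0:
    b=base_obs(n); w=wrist_obs(n,c,im)
    for ob in([w],b,b+[w]):
        v,e=fit2(ob,P0[n]); print(n,v[:2].round(4),np.degrees(v[2:5]).round(1),v[5:].round(1),"rms",e.round(2),"o",label_pose(v)[0].round(4),"y",np.round(label_pose(v)[1][:,1],3))
    np.save(n+".npy",v[:5])
v=np.load("yellow.npy");o,L=label_pose(v);W=tool_R(L,-1)
pv=o-W[:,0]*.318+W[:,2]*.05; pv[2]=max(pv[2],.36); print(pv); move(pv,W); move(o+.218*L[:,2],W)
E
```

```text
yellow [ 0.5435 -0.3775] [149.5  40.5   0.8] [0.5] rms 0.17 o [ 0.5223 -0.365   0.0939] y [-0.499 -0.867  0.009]
yellow [ 0.544  -0.3781] [151.1  39.4  -0.5] [2.3 1.5] rms 0.37 o [ 0.5229 -0.3664  0.0944] y [-0.49  -0.872 -0.006]
yellow [ 0.5445 -0.3779] [150.7  41.   -0.2] [2.4 1.6 0.7] rms 0.4 o [ 0.5228 -0.3658  0.0937] y [-0.492 -0.871 -0.003]
blue [ 0.5768 -0.1123] [161.4  26.1   0.2] [1.6] rms 0.04 o [ 0.561  -0.107   0.0991] y [-0.315 -0.949  0.002]
blue [ 0.5798 -0.1129] [165.   28.5  -3.2] [3.3 2.8] rms 0.31 o [ 0.5623 -0.1082  0.0984] y [-0.306 -0.952 -0.026]
blue [ 0.5801 -0.1124] [164.9  29.6  -3. ] [3.3 2.9 1.7] rms 0.35 o [ 0.5619 -0.1075  0.098 ] y [-0.304 -0.952 -0.026]
[ 0.37377591 -0.2824298   0.36660057]
dpos [-0.0887 -0.1761 -0.029 ] drot [-0.0566 -0.0719 -0.0753] deg 21.3 t 4.6833 rows 4.8
dpos [-0.0643 -0.1895 -0.1372] drot [-0.0566 -0.0719 -0.0753] deg 21.3 t 4.6833 rows 5.8
```

Emit:
{"method": "play_rows", "body": {
  "targets": [
    {"delta_pos": [-0.0887, -0.1761, -0.029], "delta_rot": [-0.0566, -0.0719, -0.0753], "claw": 15},
    {"delta_pos": [-0.0887, -0.1761, -0.029], "delta_rot": [-0.0566, -0.0719, -0.0753], "claw": 15},
    {"delta_pos": [-0.0887, -0.1761, -0.029], "delta_rot": [-0.0566, -0.0719, -0.0753], "claw": 15},
    {"delta_pos": [-0.0887, -0.1761, -0.029], "delta_rot": [-0.0566, -0.0719, -0.0753], "claw": 15},
    {"delta_pos": [-0.0887, -0.1761, -0.029], "delta_rot": [-0.0566, -0.0719, -0.0753], "claw": 15},
    {"delta_pos": [-0.0887, -0.1761, -0.029], "delta_rot": [-0.0566, -0.0719, -0.0753], "claw": 15},
    {"delta_pos": [-0.0887, -0.1761, -0.029], "delta_rot": [-0.0566, -0.0719, -0.0753], "claw": 15},
    {"delta_pos": [-0.0887, -0.1761, -0.029], "delta_rot": [-0.0566, -0.0719, -0.0753], "claw": 15},
    {"delta_pos": [-0.0887, -0.1761, -0.029], "delta_rot": [-0.0566, -0.0719, -0.0753], "claw": 15}
  ]
}}

```text
time: 5.43
eef_pos: [0.3749, -0.2808, 0.367]
tcp_rot: [0.106, 0.401, -0.229, 0.881]
contact_force: [0.2, 0.6, -1.2]
opening: 0.292
```

Run:
```python
from h import *
import pickle
wb=pickle.load(open("wb.pkl","rb"))
c=cal("wrist"); im=ctrl.read_camera("wrist"); pickle.dump((c,im),open("wy.pkl","wb")); cv2.imwrite("pics/w5.png",im)
T=ctrl.get_state();print(T["eef_pos"],T["contact_force"],T["time"],np.abs(T["dq"]).max().round(3),T["qpos"].round(2))
def fit0(ob,p):  # roll fixed 0
    import h
    f0=h.label_pose; h.label_pose=lambda v:f0(np.r_[v[:4],0.]); r=h.fit2(ob,p); h.label_pose=f0; r[0][4]=0; return r
for n in P0:
    ob=base_obs(n)+[wrist_obs(n,*wb)]
    try:
        w=wrist_obs(n,c,im); print(w[1].round(1).tolist()); alt=[("w2",[w]),("ww",[ob[2],w]),("all",ob+[w])]
    except Exception as e: alt=[("all",ob)]
    for k,o_ in alt:
        v,e=fit0(o_,np.load(n+".npy")); o,L=label_pose(v); print(n,k,v[:2].round(4),np.degrees(v[2:4]).round(1),v[5:].round(1),"rms",e.round(2),"o",o.round(4))
    np.save(n+"2.npy",v[:5])
o,L=label_pose(np.load("yellow2.npy")); move(o+.218*L[:,2],tool_R(L,-1))
```

```text
[ 0.37492734 -0.28079353  0.36699754] [-0.52765912  0.08469574 -1.35109217] 5.4833 0.003 [-1.05 -0.69  2.27  0.42  0.97 -2.25]
[[296.4, 112.4], [296.8, 139.4], [254.4, 138.8], [253.6, 111.7]]
yellow w2 [ 0.5542 -0.3833] [150.1  54.2] [1.1] rms 0.3 o [ 0.5275 -0.3679  0.0872]
yellow ww [ 0.5436 -0.3771] [150.4  40.5] [0.6 0.4] rms 0.27 o [ 0.5222 -0.3649  0.0939]
yellow all [ 0.5446 -0.3779] [150.4  41.4] [2.5 1.7 0.7 0.5] rms 0.41 o [ 0.5227 -0.3655  0.0935]
[[502.1, 85.3], [445.4, 93.7], [449.2, 58.6], [508.4, 48.9]]
blue w2 [ 0.5786 -0.1134] [161.6  29.2] [1.3] rms 0.11 o [ 0.561  -0.1076  0.0982]
blue ww [ 0.5796 -0.1134] [161.5  30.1] [1.7 1.3] rms 0.17 o [ 0.5615 -0.1073  0.0979]
blue all [ 0.5797 -0.1134] [161.5  30. ] [3.7 2.9 1.7 1.3] rms 0.35 o [ 0.5617 -0.1074  0.0979]
dpos [ 0.0224 -0.0136 -0.1099] drot [-0.0017 -0.0016 -0.002 ] deg 0.6 t 5.4833 rows 2.7
```

Emit:
{"method": "play_rows", "body": {
  "targets": [
    {"delta_pos": [0.006, -0.0035, -0.03], "delta_rot": [0, 0, 0], "claw": 15},
    {"delta_pos": [0.012, -0.007, -0.06], "delta_rot": [-0.0017, -0.0016, -0.002], "claw": 15},
    {"delta_pos": [0.018, -0.011, -0.09], "delta_rot": [-0.0017, -0.0016, -0.002], "claw": 15},
    {"delta_pos": [0.0224, -0.0136, -0.1099], "delta_rot": [-0.0017, -0.0016, -0.002], "claw": 15},
    {"delta_pos": [0.0224, -0.0136, -0.1099], "delta_rot": [-0.0017, -0.0016, -0.002], "claw": 15},
    {"delta_pos": [0.0224, -0.0136, -0.1099], "delta_rot": [-0.0017, -0.0016, -0.002], "claw": 15},
    {"delta_pos": [0.0224, -0.0136, -0.1099], "delta_rot": [-0.0017, -0.0016, -0.002], "claw": 15}
  ]
}}

```text
time: 6.07
eef_pos: [0.3984, -0.2943, 0.2595]
tcp_rot: [0.104, 0.397, -0.232, 0.882]
contact_force: [0.7, -0.0, -1.1]
opening: 0.294
```

Run:
```python
from h import *
o,L=label_pose(np.load("yellow2.npy")); move(o+.218*L[:,2],tool_R(L,-1))
T=ctrl.get_state();print(T["eef_pos"],T["contact_force"],np.abs(T["dq"]).max().round(3),T["qpos"].round(2))
im=ctrl.read_camera("side");c=cal("side")
Rt=R.from_quat(T["tcp_rot"]).as_matrix(); S=np.c_[-Rt[:,1]*0,Rt[:,1],-Rt[:,0]];S[:,0]=np.cross(S[:,1],S[:,2]); so=T["eef_pos"]+.118*Rt[:,0]
x,y,w,h,k=320,220,110,150,4
d=cv2.resize(im[y:y+h,x:x+w],None,fx=k,fy=k,interpolation=cv2.INTER_CUBIC)
for B,oo,RR,col in((HB,so,S,(0,255,0)),(box(0,.044,.018,.033),so,S,(0,0,255)),(box(0,.1,.0005,.0005),o,L,(255,0,255))):
    u=((proj(c,oo+B@RR.T)-[x,y]+.5)*k-.5).round().astype(int)
    for a in range(8):
        for b in range(a):
            if bin(a^b).count('1')==1: cv2.line(d,tuple(map(int,u[a])),tuple(map(int,u[b])),col,1)
cv2.imwrite("pics/scanY.png",d)
```

```text
dpos [-0.0011 -0.0001 -0.0025] drot [ 0.0008  0.0007 -0.0006] deg 0.2 t 6.0667 rows 0.1
[ 0.39840992 -0.2942991   0.25952304] [ 0.73870742 -0.00427962 -1.08624975] 0.019 [-1.01 -0.55  2.39  0.5   0.7  -2.35]
```

View pics/scanY.png

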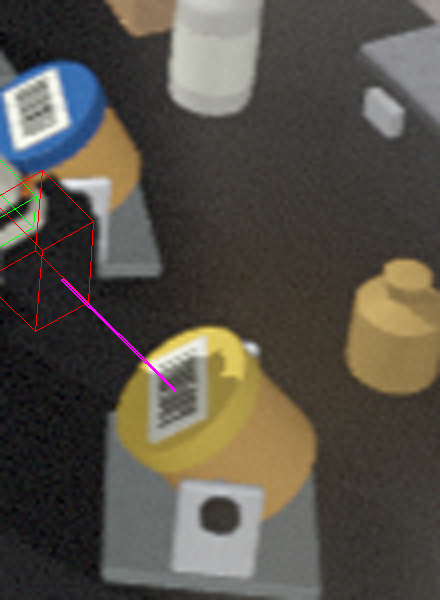

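The yellow label's centre (178,388) coincides with the fitted axis (175,390), and the window is at its far end. Holding still to read.

Emit:
{"method": "play_rows", "body": {
  "targets": [
    {"delta_pos": [-0.001, 0, -0.0025], "delta_rot": [0, 0, 0], "claw": 15},
    {"delta_pos": [-0.001, 0, -0.0025], "delta_rot": [0, 0, 0], "claw": 15},
    {"delta_pos": [-0.001, 0, -0.0025], "delta_rot": [0, 0, 0], "claw": 15},
    {"delta_pos": [-0.001, 0, -0.0025], "delta_rot": [0, 0, 0], "claw": 15},
    {"delta_pos": [-0.001, 0, -0.0025], "delta_rot": [0, 0, 0], "claw": 15},
    {"delta_pos": [-0.001, 0, -0.0025], "delta_rot": [0, 0, 0], "claw": 15},
    {"delta_pos": [-0.001, 0, -0.0025], "delta_rot": [0, 0, 0], "claw": 15},
    {"delta_pos": [-0.001, 0, -0.0025], "delta_rot": [0, 0, 0], "claw": 15},
    {"delta_pos": [-0.001, 0, -0.0025], "delta_rot": [0, 0, 0], "claw": 15},
    {"delta_pos": [-0.001, 0, -0.0025], "delta_rot": [0, 0, 0], "claw": 15},
    {"delta_pos": [-0.001, 0, -0.0025], "delta_rot": [0, 0, 0], "claw": 15},
    {"delta_pos": [-0.001, 0, -0.0025], "delta_rot": [0, 0, 0], "claw": 15},
    {"delta_pos": [-0.001, 0, -0.0025], "delta_rot": [0, 0, 0], "claw": 15},
    {"delta_pos": [-0.001, 0, -0.0025], "delta_rot": [0, 0, 0], "claw": 15},
    {"delta_pos": [-0.001, 0, -0.0025], "delta_rot": [0, 0, 0], "claw": 15},
    {"delta_pos": [-0.001, 0, -0.0025], "delta_rot": [0, 0, 0], "claw": 15},
    {"delta_pos": [-0.001, 0, -0.0025], "delta_rot": [0, 0, 0], "claw": 15},
    {"delta_pos": [-0.001, 0, -0.0025], "delta_rot": [0, 0, 0], "claw": 15},
    {"delta_pos": [-0.001, 0, -0.0025], "delta_rot": [0, 0, 0], "claw": 15},
    {"delta_pos": [-0.001, 0, -0.0025], "delta_rot": [0, 0, 0], "claw": 15}
  ]
}}

```text
time: 7.78
eef_pos: [0.3974, -0.2947, 0.2577]
tcp_rot: [0.104, 0.396, -0.233, 0.882]
contact_force: [-0.5, -0.3, -0.6]
opening: 0.295
```

Run:
```python
from h import *
T=ctrl.get_state();print(T["eef_pos"],T["time"])
o,L=label_pose(np.load("yellow2.npy")); move(o+.218*L[:,2],tool_R(L,-1))
o,L=label_pose(np.load("blue2.npy")); print((o+.218*L[:,2]).round(4)); move(o+.318*L[:,2],tool_R(L,-1)); move(o+.218*L[:,2],tool_R(L,-1))
```

```text
[ 0.39735033 -0.29470515  0.25771615] 7.7833
dpos [ 0.      0.0003 -0.0007] drot [ 0.0012  0.0009 -0.0004] deg 0.3 t 7.7833 rows 0.0
[ 0.4583 -0.0729  0.2867]
dpos [0.0135 0.2377 0.1155] drot [0.0268 0.0588 0.0611] deg 16.0 t 7.7833 rows 6.3
dpos [0.0609 0.2218 0.029 ] drot [0.0268 0.0588 0.0611] deg 16.0 t 7.7833 rows 5.6
```

Emit:
{"method": "play_rows", "body": {
  "targets": [
    {"delta_pos": [-0.01, 0.01, 0.035], "delta_rot": [0, 0, 0], "claw": 15},
    {"delta_pos": [-0.01, 0.015, 0.075], "delta_rot": [0, 0, 0], "claw": 15},
    {"delta_pos": [-0.005, 0.03, 0.11], "delta_rot": [0, 0, 0], "claw": 15},
    {"delta_pos": [0.0135, 0.2377, 0.1155], "delta_rot": [0.0268, 0.0588, 0.0611], "claw": 15},
    {"delta_pos": [0.0135, 0.2377, 0.1155], "delta_rot": [0.0268, 0.0588, 0.0611], "claw": 15},
    {"delta_pos": [0.0135, 0.2377, 0.1155], "delta_rot": [0.0268, 0.0588, 0.0611], "claw": 15},
    {"delta_pos": [0.0135, 0.2377, 0.1155], "delta_rot": [0.0268, 0.0588, 0.0611], "claw": 15},
    {"delta_pos": [0.0135, 0.2377, 0.1155], "delta_rot": [0.0268, 0.0588, 0.0611], "claw": 15},
    {"delta_pos": [0.0135, 0.2377, 0.1155], "delta_rot": [0.0268, 0.0588, 0.0611], "claw": 15},
    {"delta_pos": [0.0135, 0.2377, 0.1155], "delta_rot": [0.0268, 0.0588, 0.0611], "claw": 15},
    {"delta_pos": [0.025, 0.234, 0.094], "delta_rot": [0.0268, 0.0588, 0.0611], "claw": 15},
    {"delta_pos": [0.037, 0.23, 0.072], "delta_rot": [0.0268, 0.0588, 0.0611], "claw": 15},
    {"delta_pos": [0.049, 0.226, 0.05], "delta_rot": [0.0268, 0.0588, 0.0611], "claw": 15},
    {"delta_pos": [0.0609, 0.2218, 0.029], "delta_rot": [0.0268, 0.0588, 0.0611], "claw": 15},
    {"delta_pos": [0.0609, 0.2218, 0.029], "delta_rot": [0.0268, 0.0588, 0.0611], "claw": 15},
    {"delta_pos": [0.0609, 0.2218, 0.029], "delta_rot": [0.0268, 0.0588, 0.0611], "claw": 15},
    {"delta_pos": [0.0609, 0.2218, 0.029], "delta_rot": [0.0268, 0.0588, 0.0611], "claw": 15},
    {"delta_pos": [0.0609, 0.2218, 0.029], "delta_rot": [0.0268, 0.0588, 0.0611], "claw": 15}
  ]
}}

```text
time: 9.28
eef_pos: [0.4586, -0.0741, 0.289]
tcp_rot: [0.08, 0.492, -0.14, 0.856]
contact_force: [1.0, 0.3, -1.3]
opening: 0.293
```

Run:
```python
from h import *
T=ctrl.get_state();print(T["eef_pos"],T["time"],T["contact_force"],T["opening"]*85.4)
o,L=label_pose(np.load("blue2.npy")); move(o+.218*L[:,2],tool_R(L,-1))
```

```text
[ 0.45857221 -0.07407958  0.2890389 ] 9.2833 [ 1.00616549  0.3374958  -1.26190664] 25.01403257031234
dpos [-0.0003  0.0012 -0.0024] drot [0.0004 0.0011 0.0006] deg 0.2 t 9.2833 rows 0.1
```

Emit:
{"method": "play_rows", "body": {
  "targets": [
    {"delta_pos": [0, 0.001, -0.0024], "delta_rot": [0, 0, 0], "claw": 15},
    {"delta_pos": [0, 0.001, -0.0024], "delta_rot": [0, 0, 0], "claw": 15},
    {"delta_pos": [0, 0.001, -0.0024], "delta_rot": [0, 0, 0], "claw": 15},
    {"delta_pos": [0, 0.001, -0.0024], "delta_rot": [0, 0, 0], "claw": 15},
    {"delta_pos": [0, 0.001, -0.0024], "delta_rot": [0, 0, 0], "claw": 15},
    {"delta_pos": [0, 0.001, -0.0024], "delta_rot": [0, 0, 0], "claw": 15},
    {"delta_pos": [0, 0.001, -0.0024], "delta_rot": [0, 0, 0], "claw": 15},
    {"delta_pos": [0, 0.001, -0.0024], "delta_rot": [0, 0, 0], "claw": 15},
    {"delta_pos": [0, 0.001, -0.0024], "delta_rot": [0, 0, 0], "claw": 15},
    {"delta_pos": [0, 0.001, -0.0024], "delta_rot": [0, 0, 0], "claw": 15},
    {"delta_pos": [0, 0.001, -0.0024], "delta_rot": [0, 0, 0], "claw": 15},
    {"delta_pos": [0, 0.001, -0.0024], "delta_rot": [0, 0, 0], "claw": 15},
    {"delta_pos": [0, 0.001, -0.0024], "delta_rot": [0, 0, 0], "claw": 15},
    {"delta_pos": [0, 0.001, -0.0024], "delta_rot": [0, 0, 0], "claw": 15},
    {"delta_pos": [0, 0.001, -0.0024], "delta_rot": [0, 0, 0], "claw": 15},
    {"delta_pos": [0, 0.001, -0.0024], "delta_rot": [0, 0, 0], "claw": 15},
    {"delta_pos": [0, 0.001, -0.0024], "delta_rot": [0, 0, 0], "claw": 15},
    {"delta_pos": [0, 0.001, -0.0024], "delta_rot": [0, 0, 0], "claw": 15},
    {"delta_pos": [0, 0.001, -0.0024], "delta_rot": [0, 0, 0], "claw": 15},
    {"delta_pos": [0, 0.001, -0.0024], "delta_rot": [0, 0, 0], "claw": 15}
  ]
}}

```text
time: 10.95
eef_pos: [0.4586, -0.0731, 0.2866]
tcp_rot: [0.08, 0.492, -0.14, 0.856]
contact_force: [0.3, 0.6, -2.0]
opening: 0.289
```

Run:
```python
from h import *
o,L=label_pose(np.load("blue2.npy")); move(o+.218*L[:,2],tool_R(L,-1))
im=ctrl.read_camera("side"); d=cv2.resize(im[190:330,260:400],(420,420),interpolation=cv2.INTER_CUBIC)
t=ctrl.read_camera("top"); e=cv2.resize(t[130:270,230:400],(380,313),interpolation=cv2.INTER_CUBIC)
cv2.imwrite("pics/scanB.png",np.hstack([d,cv2.copyMakeBorder(e,0,107,0,0,cv2.BORDER_CONSTANT)]))
g=np.load("grasp.npz"); p=g["pos"]-.13*g["R"][:,0]
print(p); move(p+[0,0,.11],g["R"])
```

```text
dpos [-0.0003  0.0002  0.0001] drot [0.0004 0.0011 0.0006] deg 0.2 t 10.95 rows 0.0
[0.40880239 0.35111407 0.26983754]
dpos [-0.0498  0.4242  0.0932] drot [0.0014 0.0125 0.1337] deg 24.2 t 11.05 rows 10.5
```

View pics/scanB.png

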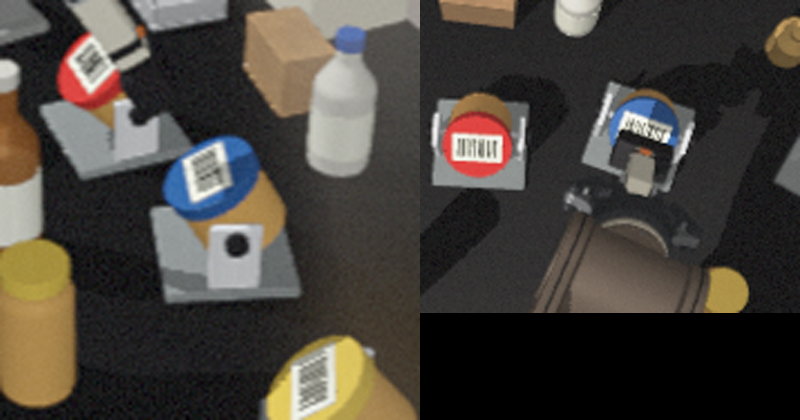

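The blue reading pose held to within 0.3 mm. The top view shows the head (640,150) squarely before the blue label, and the bottles and canisters are undisturbed. Now I'm returning to the dock.

Emit:
{"method": "play_rows", "body": {
  "targets": [
    {"delta_pos": [-0.015, 0.005, 0.035], "delta_rot": [0, 0, 0], "claw": 15},
    {"delta_pos": [-0.015, 0.01, 0.07], "delta_rot": [0, 0, 0], "claw": 15},
    {"delta_pos": [-0.01, 0.02, 0.1], "delta_rot": [0, 0, 0], "claw": 15},
    {"delta_pos": [0, 0.05, 0.11], "delta_rot": [0, 0.001, 0.01], "claw": 15},
    {"delta_pos": [0, 0.25, 0.11], "delta_rot": [0.001, 0.006, 0.07], "claw": 15},
    {"delta_pos": [0, 0.25, 0.11], "delta_rot": [0.001, 0.006, 0.07], "claw": 15},
    {"delta_pos": [0, 0.25, 0.11], "delta_rot": [0.001, 0.006, 0.07], "claw": 15},
    {"delta_pos": [0, 0.25, 0.11], "delta_rot": [0.001, 0.006, 0.07], "claw": 15},
    {"delta_pos": [0, 0.25, 0.11], "delta_rot": [0.001, 0.006, 0.07], "claw": 15},
    {"delta_pos": [-0.0498, 0.4242, 0.0932], "delta_rot": [0.0014, 0.0125, 0.1337], "claw": 15},
    {"delta_pos": [-0.0498, 0.4242, 0.0932], "delta_rot": [0.0014, 0.0125, 0.1337], "claw": 15},
    {"delta_pos": [-0.0498, 0.4242, 0.0932], "delta_rot": [0.0014, 0.0125, 0.1337], "claw": 15},
    {"delta_pos": [-0.0498, 0.4242, 0.0932], "delta_rot": [0.0014, 0.0125, 0.1337], "claw": 15},
    {"delta_pos": [-0.0498, 0.4242, 0.0932], "delta_rot": [0.0014, 0.0125, 0.1337], "claw": 15},
    {"delta_pos": [-0.0498, 0.4242, 0.0932], "delta_rot": [0.0014, 0.0125, 0.1337], "claw": 15},
    {"delta_pos": [-0.0498, 0.4242, 0.0932], "delta_rot": [0.0014, 0.0125, 0.1337], "claw": 15},
    {"delta_pos": [-0.0498, 0.4242, 0.0932], "delta_rot": [0.0014, 0.0125, 0.1337], "claw": 15}
  ]
}}

```text
time: 12.47
eef_pos: [0.4091, 0.3506, 0.3799]
tcp_rot: [-0.025, 0.515, 0.041, 0.856]
contact_force: [-0.1, 0.2, -2.4]
opening: 0.292
```

Run:
```python
from h import *
T=ctrl.get_state();print(T["eef_pos"],T["contact_force"],T["opening"]*85.4)
g=np.load("grasp.npz")
for d in(.13,.06,.0): move(g["pos"]-d*g["R"][:,0],g["R"])
```

```text
[0.40905113 0.35060056 0.3798827 ] [-0.1418358   0.17453847 -2.42228983] 24.930370754957437
dpos [-0.0002  0.0005 -0.11  ] drot [0.0001 0.     0.0002] deg 0.0 t 12.4667 rows 2.6
dpos [ 0.0324  0.0037 -0.1719] drot [0.0001 0.     0.0002] deg 0.0 t 12.4667 rows 4.2
dpos [ 0.0605  0.0063 -0.2249] drot [0.0001 0.     0.0002] deg 0.0 t 12.4667 rows 5.6
```

Emit:
{"method": "play_rows", "body": {
  "targets": [
    {"delta_pos": [-0.0002, 0.0005, -0.035], "delta_rot": [0, 0, 0], "claw": 15},
    {"delta_pos": [-0.0002, 0.0005, -0.072], "delta_rot": [0, 0, 0], "claw": 15},
    {"delta_pos": [-0.0002, 0.0005, -0.11], "delta_rot": [0, 0, 0], "claw": 15},
    {"delta_pos": [0.011, 0.0016, -0.131], "delta_rot": [0, 0, 0], "claw": 15},
    {"delta_pos": [0.022, 0.0026, -0.152], "delta_rot": [0, 0, 0], "claw": 15},
    {"delta_pos": [0.0324, 0.0037, -0.1719], "delta_rot": [0, 0, 0], "claw": 15},
    {"delta_pos": [0.0324, 0.0037, -0.1719], "delta_rot": [0, 0, 0], "claw": 15},
    {"delta_pos": [0.0324, 0.0037, -0.1719], "delta_rot": [0, 0, 0], "claw": 15},
    {"delta_pos": [0.0324, 0.0037, -0.1719], "delta_rot": [0, 0, 0], "claw": 15}
  ]
}}

```text
time: 13.22
eef_pos: [0.4424, 0.3538, 0.2097]
tcp_rot: [-0.024, 0.514, 0.04, 0.857]
contact_force: [-0.5, -0.7, -1.5]
opening: 0.296
```

Run:
```python
from h import *
T=ctrl.get_state();print(T["eef_pos"],T["contact_force"],T["opening"]*85.4)
g=np.load("grasp.npz")
for d in(.06,.03,.0): move(g["pos"]-d*g["R"][:,0],g["R"])
```

```text
[0.44242593 0.35378124 0.2097039 ] [-0.53157497 -0.66079789 -1.51322462] 25.285366278827446
dpos [-0.0009  0.0005 -0.0017] drot [-0.0003  0.0007  0.0007] deg 0.2 t 13.2167 rows 0.0
dpos [ 0.0131  0.0018 -0.0282] drot [-0.0003  0.0007  0.0007] deg 0.2 t 13.2167 rows 0.7
dpos [ 0.0271  0.0032 -0.0547] drot [-0.0003  0.0007  0.0007] deg 0.2 t 13.2167 rows 1.5
```

Emit:
{"method": "play_rows", "body": {
  "targets": [
    {"delta_pos": [-0.0009, 0.0005, -0.0017], "delta_rot": [0, 0, 0], "claw": 15},
    {"delta_pos": [0.004, 0.0009, -0.01], "delta_rot": [0, 0.0005, 0.0005], "claw": 15},
    {"delta_pos": [0.0085, 0.0013, -0.019], "delta_rot": [0, 0.0005, 0.0005], "claw": 15},
    {"delta_pos": [0.0131, 0.0018, -0.0282], "delta_rot": [0, 0.0005, 0.0005], "claw": 15},
    {"delta_pos": [0.0178, 0.0023, -0.037], "delta_rot": [0, 0.0005, 0.0005], "claw": 15},
    {"delta_pos": [0.0225, 0.0028, -0.046], "delta_rot": [0, 0.0005, 0.0005], "claw": 15},
    {"delta_pos": [0.025, 0.003, -0.051], "delta_rot": [0, 0.0005, 0.0005], "claw": 15},
    {"delta_pos": [0.0271, 0.0032, -0.0547], "delta_rot": [0, 0.0005, 0.0005], "claw": 15},
    {"delta_pos": [0.0271, 0.0032, -0.0547], "delta_rot": [0, 0.0005, 0.0005], "claw": 15},
    {"delta_pos": [0.0271, 0.0032, -0.0547], "delta_rot": [0, 0.0005, 0.0005], "claw": 15},
    {"delta_pos": [0.0271, 0.0032, -0.0547], "delta_rot": [0, 0.0005, 0.0005], "claw": 15}
  ]
}}

```text
time: 14.13
eef_pos: [0.4699, 0.3569, 0.1553]
tcp_rot: [-0.025, 0.514, 0.041, 0.856]
contact_force: [-0.4, -1.2, 1.2]
opening: 0.296
```

Run:
```python
from h import *
T=ctrl.get_state();print(T["eef_pos"],T["contact_force"],T["wrist_torque"],T["opening"]*85.4)
g=np.load("grasp.npz"); print("along axis",(g["pos"]-T["eef_pos"])@g["R"]); move(g["pos"],g["R"])
```

```text
[0.46987381 0.35694234 0.15532291] [-0.37796864 -1.24681751  1.19368903] [-0.34116426  0.20114619 -0.18989326] 25.302147287463974
along axis [ 8.81926575e-05  3.59798645e-05 -4.59042164e-04]
dpos [-0.0004  0.     -0.0003] drot [-0.0002  0.0004  0.0002] deg 0.1 t 14.1333 rows 0.0
```

The tool is back at the grasp pose within 0.5 mm. A small press will confirm the floor.

Emit:
{"method": "play_rows", "body": {
  "targets": [
    {"delta_pos": [0.001, 0, -0.002], "delta_rot": [0, 0, 0], "claw": 15},
    {"delta_pos": [0.0015, 0, -0.003], "delta_rot": [0, 0, 0], "claw": 15},
    {"delta_pos": [0.0015, 0, -0.003], "delta_rot": [0, 0, 0], "claw": 15}
  ]
}}

```text
time: 14.38
eef_pos: [0.4715, 0.357, 0.1558]
tcp_rot: [-0.025, 0.514, 0.04, 0.857]
contact_force: [-13.5, -7.8, 18.3]
opening: 0.292
```

The floor pushes back with about 22 N along the axis, so it is seated. Relaxing, opening and retreating along the axis.

Emit:
{"method": "play_rows", "body": {
  "targets": [
    {"delta_pos": [-0.0015, 0, 0], "delta_rot": [0, 0, 0], "claw": 26},
    {"delta_pos": [-0.0015, 0, 0], "delta_rot": [0, 0, 0], "claw": 32},
    {"delta_pos": [-0.0015, 0, 0], "delta_rot": [0, 0, 0], "claw": 60},
    {"delta_pos": [-0.0015, 0, 0], "delta_rot": [0, 0, 0], "claw": 85},
    {"delta_pos": [-0.0015, 0, 0], "delta_rot": [0, 0, 0], "claw": 85},
    {"delta_pos": [-0.0015, 0, 0], "delta_rot": [0, 0, 0], "claw": 85},
    {"delta_pos": [-0.0015, 0, 0], "delta_rot": [0, 0, 0], "claw": 85},
    {"delta_pos": [-0.0015, 0, 0], "delta_rot": [0, 0, 0], "claw": 85},
    {"delta_pos": [-0.0015, 0, 0], "delta_rot": [0, 0, 0], "claw": 85}
  ]
}}

```text
time: 15.13
eef_pos: [0.47, 0.357, 0.1557]
tcp_rot: [-0.025, 0.514, 0.04, 0.857]
contact_force: [-0.4, -0.8, -1.1]
opening: 0.999
```

Emit:
{"method": "play_rows", "body": {
  "targets": [
    {"delta_pos": [-0.0093, -0.0009, 0.0177], "delta_rot": [0, 0, 0], "claw": 85},
    {"delta_pos": [-0.0187, -0.0018, 0.0353], "delta_rot": [0, 0, 0], "claw": 85},
    {"delta_pos": [-0.0327, -0.0031, 0.0618], "delta_rot": [0, 0, 0], "claw": 85},
    {"delta_pos": [-0.0467, -0.0045, 0.0883], "delta_rot": [0, 0, 0], "claw": 85},
    {"delta_pos": [-0.0607, -0.0058, 0.1148], "delta_rot": [0, 0, 0], "claw": 85},
    {"delta_pos": [-0.0607, -0.0058, 0.1148], "delta_rot": [0, 0, 0], "claw": 85},
    {"delta_pos": [-0.0607, -0.0058, 0.1148], "delta_rot": [0, 0, 0], "claw": 85}
  ]
}}

```text
time: 15.72
eef_pos: [0.4096, 0.3519, 0.2733]
tcp_rot: [-0.024, 0.512, 0.041, 0.858]
contact_force: [0.2, -0.6, -1.1]
opening: 0.995
```

Run:
```python
from h import *
import pickle
c=cal("wrist");w=ctrl.read_camera("wrist");t=ctrl.read_camera("top");s=ctrl.read_camera("side")
T=ctrl.get_state();print(T["eef_pos"],T["contact_force"],T["opening"],T["time"])
c1,w1=pickle.load(open("w1.pkl","rb"))
s0=cv2.imread("pics/raw_side0.png")
p=np.load("seat.npy");S=seat_R(p[2]);o=np.array([p[0],p[1],.05])
for cc in(c1,c): print("exp end px",proj(cc,o+.15*S[:,2]).round(1))
f=lambda i,x,y,w_,h_:cv2.resize(i[y:y+h_,x:x+w_],(400,300),interpolation=cv2.INTER_CUBIC)
a=np.hstack([f(w1,220,120,120,90),f(w,220,120,120,90)]);b=np.hstack([f(s0,200,135,100,75),f(s,200,135,100,75)])
cv2.imwrite("pics/final.png",np.vstack([a,b]))
# bench change check
d=cv2.absdiff(cv2.GaussianBlur(s0,(5,5),0),cv2.GaussianBlur(s,(5,5),0)).max(2)>40
n,l,st,ce=cv2.connectedComponentsWithStats(d.astype(np.uint8)); print([(ce[i].astype(int).tolist(),int(st[i,4])) for i in range(1,n) if st[i,4]>12])
```

```text
[0.40893843 0.35070263 0.26863511] [-0.46152922 -0.40248345  0.03226639] 0.9964441516301482 15.8667
exp end px [[284.9 194.1]]
exp end px [[274.4 199.1]]
[([69, 24], 4308), ([165, 40], 68), ([170, 68], 421), ([196, 89], 1217), ([84, 66], 2981), ([18, 101], 1377), ([155, 98], 599), ([0, 151], 48), ([44, 169], 260), ([248, 179], 13), ([51, 183], 66), ([243, 193], 82), ([54, 196], 188), ([296, 204], 117), ([1, 206], 32), ([285, 231], 318), ([9, 233], 153), ([0, 232], 76), ([40, 238], 463), ([319, 250], 114), ([119, 257], 19), ([352, 340], 122)]
```

View pics/final.png

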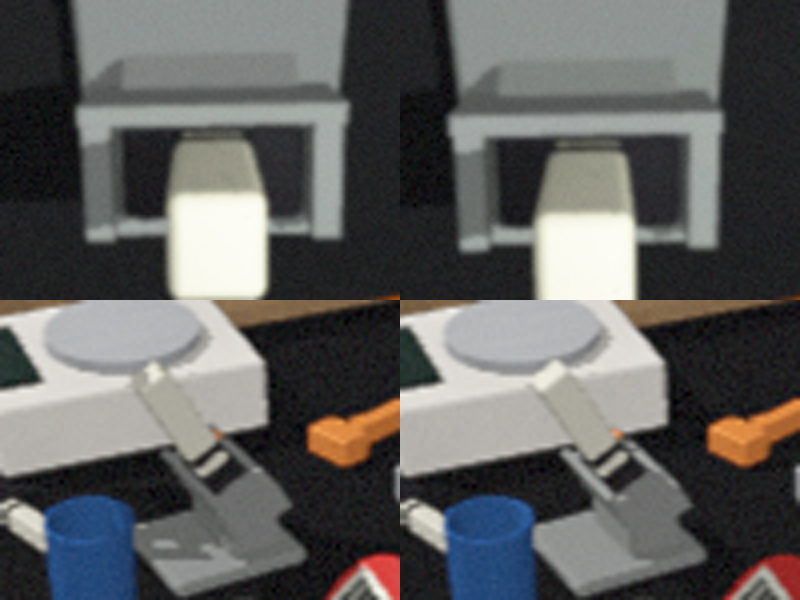

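Before (left) and after (right) match: the scanner sits home in the dock. Some bench pixels changed, probably arm shadows. I'll check that the labels haven't moved, then hand in.

Run:
```python
from h import *
s=ctrl.read_camera("side");t=ctrl.read_camera("top");s0=cv2.imread("pics/raw_side0.png");t0=cv2.imread("pics/raw_top0.png")
for n in P0:
    for a,b,r in((s0,s,ROI[n][0]),(t0,t,ROI[n][1])):
        try: print(n,(quad(b,*r,50,50,n)[0].mean(0)-quad(a,*r,50,50,n)[0].mean(0)).round(2))
        except Exception as e: print(n,"fail")
# local registration of bystanders by edge correlation (side)
for nm,(x,y) in dict(bottle=(240,215),jar=(252,265),cup=(205,180),red=(275,195),white=(358,200),weight=(402,285),tray=(300,170),box=(338,190),blue=(318,245),yellow=(350,310)).items():
    A=[cv2.GaussianBlur(cv2.cvtColor(i,6)[y:y+50,x:x+50].astype(np.float32),(0,0),1) for i in(s0,s)]
    A=[cv2.Laplacian(i,cv2.CV_32F) for i in A]
    (d,r)=cv2.phaseCorrelate(*A); print(nm,np.round(d,2),round(r,2))
```

```text
yellow [ 0.   -0.03]
yellow [0. 0.]
blue [0. 0.]
blue [ 0.   -0.03]
bottle [ 0.04 -0.2 ] 0.95
jar [-0.01  0.2 ] 1.0
cup [0.12 0.07] 0.99
red [0.   0.24] 0.93
white [ 0.12 -0.12] 1.05
weight [-0.07  0.07] 1.06
tray [0.05 0.18] 1.0
box [0.01 0.03] 1.06
blue [0.15 0.03] 1.02
yellow [ 0.03 -0.07] 0.97
```

Nothing moved, so I'm handing in.

```bash
python3 -c "
from plant import ctrl
print(ctrl.get_state()['time']); print(ctrl.sign_off())"
```

```text
15.9667
the job is handed in; nothing more can be done
None
```

I took the cream scanner from its dock and held it at the yellow label, then at the blue one. I then pushed it back home, let go, and backed the gripper clear. The job was handed in at 16.0 s of the 58 s allowed.

**Reading poses:** At each label the scanner was held still for about 1.6 s. The tool was within about 1 mm and 0.3° of its target, which was 100 mm from the window to the label. The sign-off gives no verdict, so I can't confirm that the labels were actually read.

**Label angles:** The wrist, side and top cameras agreed on both labels to about 0.4 px. One yellow wrist view fitted on its own gave a lean of 54°, outside the stated 24–45° range. I used the joint fit of 41° instead.

**Docking:** The scanner went back to within 0.5 mm of the pose it was picked up from, and the dock floor pushed back with about 22 N. After release, the scanner looked the same in the dock as before pick-up.

**Surroundings:** The canisters and the seven loose things shifted by no more than 0.25 px in the before-and-after pictures. A simple picture difference did flag some bench areas. I put these down to the arm's shadow, since the shift check found no movement there.

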